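# Set the lab's vent window wider on its peg stay

### The arm

A 6-joint arm with a two-finger parallel gripper is mounted at the origin on the work surface. World frame = base frame: x ahead of the robot, y to its left, z up, the work surface at z = 0. Lengths are in mm, angles in degrees, forces in N, time in s.
With the tool pointing down it reaches from about 300 to 850 mm from the base axis. Payload 4.2 kg.
Tool frame: the origin (TCP) lies midway between the tips of the shut fingers; the grasp point (between the pads) lies 19 mm behind it; z points along the fingers, y is the line along which they close (so a half turn about z gives the same grasp; the last joint's range is limited). The gripper opens to 91 mm and grips with 3 to 60 N. Pads are 32 mm wide; open, the fingers measure 118 mm over their backs; the gripper's body (76 mm by 178 mm) begins 60 mm behind the grasp point.
Start: joints at [-75.917, 18.312, 89.639, -0, 72.044, -1.146], TCP at [151.044, -554.823, 213.976] pointing down, gripper open.
Joint ranges: [-177.97, 177.97], [-48.28, 115.42], [12.27, 149.76], [-77.06, 257.06], [2.81, 150.46], [-146.56, 146.56]. Speed limits (degrees/s): [147.25, 147.25, 180, 180, 180, 180].

### API

Orientations are given as [roll, pitch, yaw] about the fixed x, y, z axes, in that order (R = Rz(yaw) Ry(pitch) Rx(roll)).
In Python, from workcell import env gives the robot as it stands.
- The arm moves only by the shell command python3 -m jog 'ROWS' [FORCE]. ROWS is a JSON object of lists of equal length, an entry for each row: "jaw": the finger opening in mm, from 0 to 91.2; "slide": the shift along the tool's x, y, z in units of 30 mm (1.0 is 30 mm), a list of three; "spin": the turn about the tool's z in units of 8 degrees (1.0 is 8 degrees). In form: {"jaw": [jaw, ...], "slide": [[dx, dy, dz], ...], "spin": [spin, ...]}. A call has 1 to 10 rows; each row shifts and turns the commanded pose from where the row before left it, along the tool's axes as they then stand; what a row does not reach is not made up. A row lasts 1/10 s, in which the tool goes at most 50 mm and 8.59 degrees, less where a joint would pass 70% of its speed; a pose out of reach is approached as far as the arm can. A call is refused whole if a number of a shift passes 1 or a number of a turn 1, either way. A call with a gripper value outside its range is refused whole. The fingers move at their own pace and stop on an object; FORCE is the grip in N (left out, the last holds). Time passes only in rows, so rows that do not move let the fingers close. It gives the time, the measured TCP pose, the force, the opening and the grip force at its end, in the units of the state.
- env.state(): the state, without advancing time (a new reading comes with each control period).
- env.grab_frame(name): name is "scene" or "top"; returns the picture (384x512x3 uint8, red, green, blue); there is no depth.
- env.camera_model(name): a dict with "fx", "fy", "cx", "cy" (pixels), "camera_from_world" (4x4, takes a point from world to camera coordinates). Camera axes: x right, y up, looking along -z (the intrinsics and any distortion apply to the point x, -y, -z); pixel columns grow to the right and rows downward; lengths in mm; the calibration is good to about 2 mm. A picture is of the moment at which its call begins. camera_model takes no time and is no camera call.
- env.job_done(): hands the job in; it is judged then, once.
The state is a dict: "time_s": time; "qpos": joint angles; "qvel": joint speeds; "effort": joint torques, N m; "ee_pos": TCP position; "ee_rot": TCP orientation; "force": force on the tool from outside, world axes, zero at the start; "torque": the same for the moment, N m; "gripper_width": finger opening in mm; "gripper_force": force on a finger pad.
Only numpy, scipy, OpenCV 4.12 (cv2) and the standard library are available. Lean on these libraries where they do the work, as an engineer would, in place of code of your own. Each camera call takes 0.05 s, during which the arm holds its last target. There are 200 camera calls.

### The job

The small casement window at the back of the lab bench stands ajar on the second hole of its stay. Lift the stay off its pin by the knob and, without letting the sprung window swing shut, push it wider, feel for the pin with the last hole, the one next to the knob, and let it right down on the pin's shoulder before you let go. Do not force the stay against the pin, and leave the things on the sill and bench where they are.

Things in the scene. Friction and masses are not known exactly. Their poses are not given: they have to be found in the camera images.
- pin: steel pin of the stay, fixed to the window's inner sill 55 mm inside the closed sash: upright 9 mm stud, 14 mm high, its top edge bevelled 0.7 mm, on a shoulder 18 mm across. Origin on the axis, on the shoulder's face on which the stay rests (50 mm above the bench, 8 mm above the sill). At (-55, 7) mm in the window's frame, axes as the window's
- stay: steel bar 22 x 5 mm, 0.2 to 0.35 kg. Origin on the swivel at the sash end, on the underside; x along the bar to the knob, z up. 11 mm holes at x = 85, 115 and 145 mm; the last, added by hand, anywhere from 180 to 200 mm. At the start the pin is in the 115 mm hole, the bar level on the shoulder. Swivels freely, hinges freely up 40 degrees and 0.03 rad down, cannot roll
- knob (a point): middle of the upright round steel knob at the free end of the stay, 19 to 20 mm in diameter, from 2 mm below to 29 mm above the bar's underside; this point lies at x = 250 mm of the stay, 18 mm above the underside. Grip it here from above, fingers best closing across the bar; the stay turns in the fingers
- window: white painted window frame on a marble sill 42 mm high and 840 mm wide that reaches 100 mm inside the closed sash; jambs, 400 mm over their outsides, and head to 334 mm above the bench. Origin on the bench under the middle of the closed sash; x points outwards, y to the left seen from the robot
- sash (a joint): glazed sash, 310 x 250 mm, hinge upright at (0, 155) mm in the window's frame. 0 rad is shut; opens outwards, anticlockwise from above. For a value q the stay's swivel is at (200 sin q - 35 cos q, 155 - 200 cos q - 35 sin q) mm there. Springs pull it shut, 1.2 N m per rad (3 to 7 N along the stay): left loose it swings shut. 0.42 rad on the second hole, 0.61 third, 0.83 to 0.97 last
- dropper: amber dropper bottle, 40 mm across, 75 mm high, on the sill beside the stay; origin under it; leave alone
- cup: clear specimen cup with white lid, 54 mm across, 60 mm high, on the sill beside the stay; origin under it; leave alone
- reagent: brown bottle, 72 mm across, 160 mm high, on the bench to the right; origin under it; leave alone
- glovebox: cardboard glove box 120 x 230 x 70 mm, on the bench to the left; origin under it; leave alone
- rack: white tube rack with capped tubes, 73 x 115 mm, 97 mm high, on the bench before the robot; origin under it; leave alone
- marker: black marker pen 12 mm thick, 130 mm long, lying on the bench; origin under its middle; leave alone

How it is judged (in metres and radians):
On the way, in this order (a step that is already met when the one before it is completed fails the run):
1. the stay is lifted clear of the pin (z of pin in the frame of stay below -0.015 m), for 0.1 s.
2. the last hole is right down over the pin with the stay still held (x of pin in the frame of stay between 0.177 and 0.203 m and y of pin in the frame of stay between -0.003 and 0.003 m and z of pin in the frame of stay above -0.0025 m and contact force between the fingers and stay above 0.5 N), for 0.1 s.
At the end, for the whole second after the job is handed in: The pin is through the last hole: 177 to 203 mm from the swivel along the stay, within 3 mm of its middle line, the bar down on the shoulder within 2.5 mm, the sash still. Stay lifted clear first and held until down; at most 30 N on the pin; sash never below 0.25 rad; no bystander moved over 15 mm (x of pin in the frame of stay between 0.177 and 0.203 m and y of pin in the frame of stay between -0.003 and 0.003 m and z of pin in the frame of stay above -0.0025 m and velocity of joint sash between -0.02 and 0.02 rad/s); the robot touches nothing.
It fails at once if the stay was forced against the pin (more than 30 N between them) (contact force between stay and pin above 30 N).
It fails at once if the window was let swing shut (sash below 0.25 rad) (value of joint sash below 0.25 rad).
It fails at once if a thing on the sill or bench was displaced by more than 15 mm (distance of any of dropper, cup, reagent, glovebox, rack, marker from where it was at the start of the episode above 0.015 m).
It also fails if it takes over 67 s, if anything falls off the work surface, if the arm or the gripper's body presses on something with over 40 N, if the wrist force passes 120 N, or if a joint passes its speed limit or range.

## Working session

There is one attempt and no reset: what is moved stays moved. The work goes in short steps, Python scripts to look and compute and a shell command to move; the robot and the scene stay as the last step left them, time stands still between calls to the robot, and variables do not carry over. Pictures are saved under pics/ and viewed, at most 10 in all, crops included, and the job is handed in when it is done.

```bash
mkdir -p pics; ls
python3 - <<'E'
from workcell import env
import cv2,json
for n in("scene","top"):
    im=env.grab_frame(n); cv2.imwrite(f"pics/{n}0.png",im[...,::-1])
    m=env.camera_model(n); print(n,{k:(v if not hasattr(v,'tolist') else v.tolist()) for k,v in m.items()})
s=env.state(); print(s)
E
```

```text
pics
scene {'fx': 484.3188294339368, 'fy': 484.3188294339368, 'cx': 249.27027803109672, 'cy': 192.68796843625017, 'camera_from_world': [[0.9818546905281205, -0.18962922083873104, -0.0014578381338308946, -520.9671742134053], [0.17856363205168038, 0.9219168008174888, 0.34377964116416077, -138.14529768542346], [-0.06384666002572723, -0.3378019700572257, 0.9390492175754241, -1371.1666168810714], [0.0, 0.0, 0.0, 1.0]]}
top {'fx': 430.4948797861094, 'fy': 430.4948797861094, 'cx': 256.8910742406494, 'cy': 195.53225180309934, 'camera_from_world': [[-0.01152725154837822, -0.9993289127248879, -0.03476847226775553, 31.84756281917775], [0.995123243698729, -0.014871356073041306, 0.09751191013957458, -545.1844977461355], [-0.09796352546871748, -0.03347487058439647, 0.9946268550150341, -1031.6337228688292], [0.0, 0.0, 0.0, 1.0]]}
{'time_s': 0.1, 'qpos': array([-7.59170100e+01,  1.83477845e+01,  8.96969610e+01, -2.09816901e-04,
        7.20445986e+01, -1.14562838e+00]), 'qvel': array([-0.02907926, -0.13566967, -0.11197022, -0.02274614,  0.07627979,
        0.03430201]), 'effort': array([-1.74628235e-04, -4.13333023e+01, -2.32510078e+01,  7.28088920e-02,
        4.22292470e-02, -6.42153373e-05]), 'ee_pos': array([ 150.93239069, -554.38625759,  213.22293437]), 'ee_rot': array([-1.79910670e+02, -1.58685522e-03,  1.52286820e+01]), 'force': array([ 0.08929913,  0.34839486, -0.06171064]), 'torque': array([0.00623486, 0.00616256, 0.00872954]), 'gripper_force': 0.0, 'gripper_width': 91.31501152326112}
```

View pics/scene0.png

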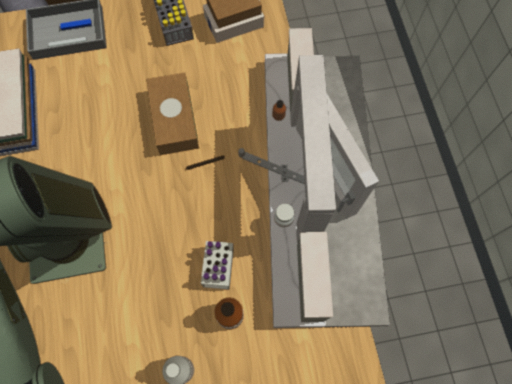

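View pics/top0.png

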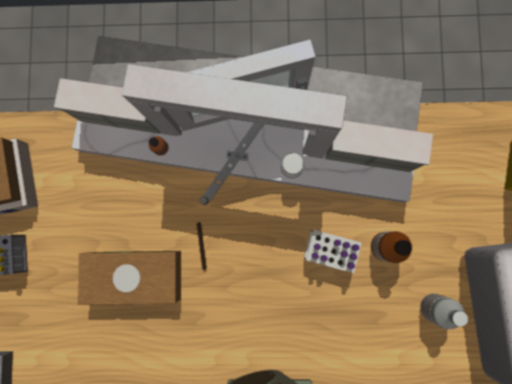

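The scene view shows the stay from the knob at about (242,154) to the window, with the pin near (284,172). The top view shows the knob at about (206,201), the pin near (238,155), and the sill front edge running from (74,150) to (410,198). Next I'll view enlarged crops.

```bash
cat > h.py <<'E'
import numpy as np,cv2
from workcell import env
def ray(n,u,v):
    m=env.camera_model(n);T=np.array(m["camera_from_world"]);R,t=T[:3,:3],T[:3,3]
    d=np.array([(u-m["cx"])/m["fx"],-(v-m["cy"])/m["fy"],-1.]);return -R.T@t,R.T@d
def onz(n,u,v,z):
    o,d=ray(n,u,v);return (o+d*(z-o[2])/d[2]).round(1)
def tri(a,b):
    A=[];B=[]
    for n,(u,v) in(("scene",a),("top",b)):
        o,d=ray(n,u,v);d/=np.linalg.norm(d);P=np.eye(3)-np.outer(d,d);A.append(P);B.append(P@o)
    x,r,*_=np.linalg.lstsq(np.vstack(A),np.hstack(B),rcond=None);return x.round(1),r**.5
def proj(n,p):
    m=env.camera_model(n);q=np.array(m["camera_from_world"])@np.append(p,1.)
    return (m["cx"]-m["fx"]*q[0]/q[2]).round(1),(m["cy"]+m["fy"]*q[1]/q[2]).round(1)
E
python3 - <<'E'
from h import *
a=cv2.imread("pics/scene0.png")[135:225,225:345];b=cv2.imread("pics/top0.png")[110:215,185:325]
a=cv2.resize(a,None,fx=5,fy=5,interpolation=cv2.INTER_CUBIC);b=cv2.resize(b,None,fx=5,fy=5,interpolation=cv2.INTER_CUBIC)
cv2.imwrite("pics/a.png",a);cv2.imwrite("pics/b.png",b)
print(onz("top",74,150,42),onz("top",410,198,42))
print("knob",tri((242,154),(206,201)), onz("top",206,201,79),onz("scene",242,154,79))
print("sill scene",onz("scene",265,54,42),onz("scene",274,327,42))
E
```

```text
[664.7 478.   42. ] [ 532.7 -342.5   42. ]
knob (array([534.5, 146.3,  55.5]), array([4.32918004])) [529.4 142.5  79. ] [535.9 135.9  79. ]
sill scene [674.4 481.1  42. ] [ 529.2 -344.1   42. ]
```

View pics/a.png

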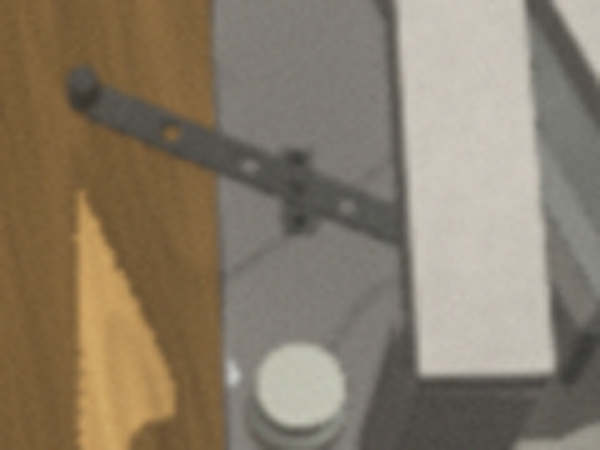

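View pics/b.png

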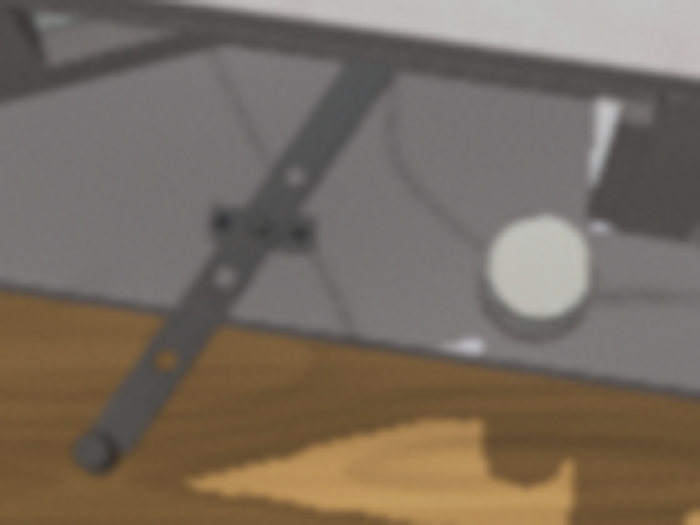

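Run:
```python
from h import *
f=lambda x,y,ox,oy:((x+.5)/5-.5+ox,(y+.5)/5-.5+oy)
S=dict(knobtop=(84,80,79),last=(172,133,52.5),third=(248,165,52.5),first=(347,206,52.5),pintop=(297,185,64))
T=dict(knobtop=(97,450,79),last=(167,359,52.5),third=(224,277,52.5),first=(296,176,52.5),pintop=(262,230,64))
for k in S:
    s=f(*S[k][:2],225,135);t=f(*T[k][:2],185,110)
    print(k,tri(s,t),onz("scene",*s,S[k][2]),onz("top",*t,S[k][2]))
# window yaw from many sill-front-edge points (top): brightness/color boundary wood->grey
for n,rng in(("top",range(90,400,4)),("scene",range(60,320,4))):
    im=cv2.imread(f"pics/{n}0.png").astype(int);sat=im.max(2)-im.min(2);P=[]
    for c in rng:
        L=sat[120:230,c] if n=="top" else sat[c,230:300]
        g=np.diff(cv2.GaussianBlur(L.astype(np.float32)[:,None],(1,5),0)[:,0]);i=np.argmax(g if n=="top" else -g)+.5
        P.append(onz(n,c,120+i,42)[:2] if n=="top" else onz(n,230+i,c,42)[:2])
    v=cv2.fitLine(np.array(P,np.float32),cv2.DIST_HUBER,0,.5,.5).ravel();print(n,v, np.degrees(np.arctan2(v[1],v[0])))
```

```text
knobtop (array([534.7, 147.7,  76.3]), array([2.41034436])) [536.2 146.7  79. ] [532.7 147.2  79. ]
last (array([580.9, 118.2,  47.4]), array([1.97498662])) [581.7 116.2  52.5] [578.8 117.4  52.5]
third (array([620.3,  90.2,  47.1]), array([1.45410272])) [620.7  88.2  52.5] [618.4  89.6  52.5]
first (array([670.5,  54.9,  45.7]), array([2.16970965])) [670.9  52.6  52.5] [667.5  54.2  52.5]
pintop (array([643.9,  71.5,  49.4]), array([3.06421073])) [643.9  66.2  64. ] [638.9  70.   64. ]
top [1.7285514e-01 9.8494726e-01 5.8829059e+02 4.8348568e+01] 80.046135
scene [1.7372265e-01 9.8479462e-01 6.0203003e+02 9.1269997e+01] 79.99567
```

```bash
cat > g.py <<'E'
import numpy as np
yaw=np.radians(-10);Rw=np.array([[np.cos(yaw),-np.sin(yaw)],[np.sin(yaw),np.cos(yaw)]])
P=np.array([-55,7.])
def sw(q):return np.array([200*np.sin(q)-35*np.cos(q),155-200*np.cos(q)-35*np.sin(q)])
from scipy.optimize import brentq
def qof(D):return brentq(lambda q:np.hypot(*(sw(q)-P))-D,.3,1.2)
def knob(L,a,h=25,D=None):
    "knob minus pin (world xy), z above shoulder, stay heading, with hole L over the pin at tilt a"
    a=np.radians(a);D=L*np.cos(a) if D is None else D
    q=qof(D);u=Rw@((P-sw(q))/D)
    return q,u*(250*np.cos(a)-h*np.sin(a)-D),250*np.sin(a)+h*np.cos(a),np.degrees(np.arctan2(u[1],u[0]))
E
python3 - <<'E'
from h import *; from g import *
for L in(114,115,130,145,160,175,190,193,196):
  for a in(0,4.5,10):
    r=knob(L,a);print(L,a,round(r[0],3),r[1].round(1),round(r[2],1),round(r[3],1))
print("dropper",onz("top",158,143,110),onz("scene",279,104,110),"cup",onz("top",292,163,102),onz("scene",285,212,102))
E
python3 -m jog '{"jaw":[91,91,91,91,91,91,91,91,91,91],"slide":[[0.4,-0.4,0],[0.8,-0.8,0],[0.93,-0.97,0],[0.93,-0.97,0],[0.93,-0.97,0],[0.93,-0.97,0],[0.93,-0.97,0],[0.93,-0.97,0],[0.93,-0.97,0],[0.93,-0.97,0]],"spin":[0,0,0,0,0,0,0,0,0,0]}' 
python3 -m jog '{"jaw":[91,91,91,91,91,91,91,91,91,91],"slide":[[0.93,-0.97,0],[0.93,-0.97,0],[0.93,-0.97,0],[0.93,-0.97,0],[0.93,-0.97,0],[0.93,-0.97,0],[0.93,-0.97,0],[0.93,-0.97,0],[0.8,-0.8,0],[0.4,-0.4,0]],"spin":[0,0,0,0,0,0,0,0,0,0]}' 
python3 -m jog '{"jaw":[91,91,91,91,91,91,91,91,91,91],"slide":[[0,0,0],[0,0,0],[0,0,0],[0,0,0],[0,0,0],[0,0,0],[0,0,0],[0,0,0],[0,0,0],[0,0,0]],"spin":[-1,-1,-1,-1,-1,-1,-1,-1,-1,-1]}' 
python3 -m jog '{"jaw":[91,91,91,91,91,91,91,91,91,91],"slide":[[0,0,0],[0,0,0],[0,0,0],[0,0,0],[0,0,0],[0,0,0],[0,0,0],[0,0,0],[0,0,0],[0,0,0]],"spin":[-1,-1,-1,-1,-1,-1,-0.2,0,0,0]}'
```

```text
114 0 0.411 [-110.5   79.3] 25.0 144.4
114 4.5 0.409 [-108.4   78.1] 44.5 144.2
114 10 0.4 [-104.4   76.8] 68.0 143.6
115 0 0.417 [-110.3   77.9] 25.0 144.8
115 4.5 0.415 [-108.1   76.8] 44.5 144.6
115 10 0.406 [-104.1   75.5] 68.0 144.0
130 0 0.512 [-104.4   59.2] 25.0 150.5
130 4.5 0.51 [-102.2   58.3] 44.5 150.3
130 10 0.5 [-98.3  57.4] 68.0 149.7
145 0 0.607 [-95.6  43.5] 25.0 155.5
145 4.5 0.605 [-93.4  42.8] 44.5 155.4
145 10 0.593 [-89.7  42.1] 68.0 154.8
160 0 0.703 [-84.7  30.4] 25.0 160.2
160 4.5 0.7 [-82.5  29.9] 44.5 160.1
160 10 0.688 [-78.9  29.5] 68.0 159.5
175 0 0.801 [-72.3  19.9] 25.0 164.6
175 4.5 0.797 [-70.2  19.5] 44.5 164.5
175 10 0.784 [-66.8  19.3] 68.0 163.9
190 0 0.9 [-58.9  11.6] 25.0 168.9
190 4.5 0.896 [-56.7  11.3] 44.5 168.7
190 10 0.881 [-53.6  11.3] 68.0 168.1
193 0 0.921 [-56.1  10.2] 25.0 169.7
193 4.5 0.917 [-54.    9.9] 44.5 169.6
193 10 0.901 [-50.8  10. ] 68.0 168.9
196 0 0.941 [-53.3   8.9] 25.0 170.6
196 4.5 0.937 [-51.1   8.7] 44.5 170.4
196 10 0.921 [-48.1   8.7] 68.0 169.7
dropper [662.9 249.2 110. ] [667.8 257.  110. ] cup [612.  -59.4 102. ] [615.7 -63.4 102. ]
time_s: 1.1
ee_pos: [330.5, -224.7, 213.9]
ee_rot: [-180.0, -0.0, 15.2]
force: [1.1, -0.2, -0.3]
gripper_width: 91.1
gripper_force: 0.0
time_s: 2.1
ee_pos: [509.9, 102.9, 213.6]
ee_rot: [-180.0, 0.0, 15.4]
force: [0.0, -0.5, 0.4]
gripper_width: 91.0
gripper_force: 0.0
time_s: 3.1
ee_pos: [508.8, 99.7, 213.8]
ee_rot: [-179.9, 0.0, 95.5]
force: [0.1, 0.1, 0.8]
gripper_width: 91.0
gripper_force: 0.0
time_s: 4.1
ee_pos: [509.9, 100.0, 213.9]
ee_rot: [-180.0, -0.0, 144.8]
force: [-1.0, -1.0, -0.3]
gripper_width: 90.5
gripper_force: 0.0
```

```bash
python3 -m jog '{"jaw":[60,60,50,50,50,50,50,50,50,50],"slide":[[0.1,0.6,0],[0.13,0.8,0],[0,0.35,0.3],[0,0,0.8],[0,0,1],[0,0,1],[0,0,1],[0,0,0.8],[0,0,0.33],[0,0,0]],"spin":[0,0,0,0,0,0,0,0,0,0]}'
python3 - <<'E'
from h import *
im=env.grab_frame("top");cv2.imwrite("pics/top1.png",cv2.resize(im[140:240,150:270,::-1],None,fx=5,fy=5))
im=env.grab_frame("scene");cv2.imwrite("pics/scene1.png",cv2.resize(im[110:200,200:320,::-1],None,fx=5,fy=5))
print(env.state()["ee_pos"],env.state()["force"])
E
```

```text
time_s: 5.1
ee_pos: [533.7, 147.0, 55.3]
ee_rot: [-179.8, -0.1, 144.8]
force: [0.2, 0.1, 0.4]
gripper_width: 49.7
gripper_force: 0.0
[535.37025484 147.28279392  57.61679725] [-0.2841717  -0.43708025 -0.72091556]
```

View pics/scene1.png

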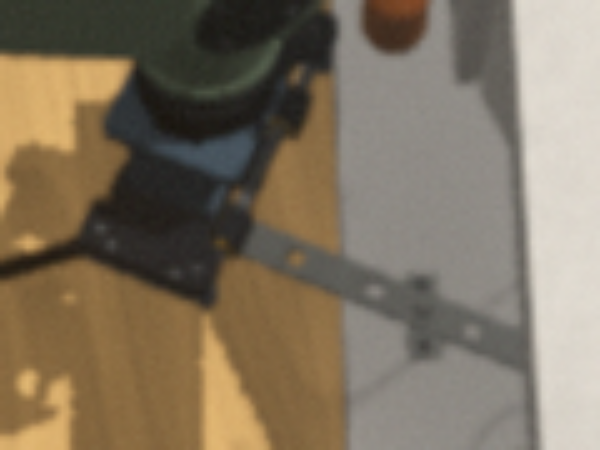

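The gripper straddles the knob at the end of the bar, near (225,240) in the crop, and the stay hasn't moved. I'll close it gently.

```bash
python3 -m jog '{"jaw":[40,32,27,24,22,20,18,16,14,14],"slide":[[0,0,0],[0,0,0],[0,0,0],[0,0,0],[0,0,0],[0,0,0],[0,0,0],[0,0,0],[0,0,0],[0,0,0]],"spin":[0,0,0,0,0,0,0,0,0,0]}' 4
python3 -m jog '{"jaw":[14,14,14],"slide":[[0,0,0],[0,0,0],[0,0,0]],"spin":[0,0,0]}' 
python3 -m jog '{"jaw":[14,14],"slide":[[0,0,0],[0,0,0]],"spin":[0,0]}'
```

```text
time_s: 6.2
ee_pos: [534.8, 147.1, 57.1]
ee_rot: [180.0, 0.0, 144.8]
force: [0.3, 1.2, 0.3]
gripper_width: 19.2
gripper_force: 4.0
time_s: 6.5
ee_pos: [534.8, 147.1, 57.1]
ee_rot: [180.0, 0.0, 144.8]
force: [-0.0, 1.8, 0.6]
gripper_width: 19.5
gripper_force: 4.0
time_s: 6.7
ee_pos: [534.7, 147.1, 57.1]
ee_rot: [180.0, 0.0, 144.8]
force: [0.7, 2.2, 0.9]
gripper_width: 19.1
gripper_force: 4.0
```

```bash
python3 -m jog '{"jaw":[14,14,14],"slide":[[0,0.02,0],[0,0,0],[0,0,0]],"spin":[0,0,0]}' 10
python3 -m jog '{"jaw":[14,14,14],"slide":[[0,0.0,0],[0,0,0],[0,0,0]],"spin":[0,0,0]}' 25
python3 -m jog '{"jaw":[14,14,14],"slide":[[-0.03,0.0,0],[0,0,0],[0,0,0]],"spin":[0,0,0]}'
```

```text
time_s: 7.0
ee_pos: [534.8, 147.2, 57.0]
ee_rot: [-180.0, 0.0, 144.8]
force: [0.5, 0.7, 1.4]
gripper_width: 18.7
gripper_force: 10.0
time_s: 7.3
ee_pos: [534.8, 147.2, 57.0]
ee_rot: [-180.0, 0.0, 144.8]
force: [-1.2, -0.5, 3.0]
gripper_width: 18.4
gripper_force: 25.0
time_s: 7.6
ee_pos: [534.9, 147.2, 57.0]
ee_rot: [-180.0, -0.1, 144.8]
force: [-4.0, 2.0, 4.9]
gripper_width: 18.6
gripper_force: 25.0
```

```bash
python3 -m jog '{"jaw":[14,14,14],"slide":[[-0.02,0.0,-0.18],[-0.023,0,-0.18],[0,0,0]],"spin":[0,0,0]}'
python3 -m jog '{"jaw":[14,14,14,14],"slide":[[-0.03,0.0,-0.18],[-0.03,0,-0.18],[-0.037,0,-0.18],[0,0,0]],"spin":[0,0,0,0]}'
python3 -m jog '{"jaw":[14,14,14,14],"slide":[[-0.04,0.0,-0.18],[-0.043,0,-0.18],[-0.047,0,-0.18],[0,0,0]],"spin":[0,0,0,0]}'
python3 -m jog '{"jaw":[14,14],"slide":[[0,0,0],[0,0,0]],"spin":[0,0]}'
```

```text
time_s: 7.9
ee_pos: [536.7, 146.3, 68.0]
ee_rot: [180.0, -0.0, 144.8]
force: [-3.0, 2.9, -2.8]
gripper_width: 18.8
gripper_force: 25.0
time_s: 8.3
ee_pos: [538.5, 144.7, 84.7]
ee_rot: [-180.0, -0.1, 144.8]
force: [-5.4, 2.3, -0.8]
gripper_width: 18.5
gripper_force: 25.0
time_s: 8.7
ee_pos: [543.3, 142.3, 101.4]
ee_rot: [179.9, 0.1, 144.8]
force: [-2.8, 2.1, -1.5]
gripper_width: 18.3
gripper_force: 25.0
time_s: 8.9
ee_pos: [542.7, 142.1, 100.2]
ee_rot: [180.0, 0.0, 144.8]
force: [-1.8, 1.2, -2.2]
gripper_width: 18.3
gripper_force: 25.0
```

Run:
```python
from g import *
p=np.array([542.7,142.1]);pin=np.array([645.3,67.9]);yaw_=144.8
for L in np.linspace(115.5,193,21)[1:]:
    r=knob(L,10);t=pin+r[1];d=t-p;c,s=np.cos(np.radians(yaw_)),np.sin(np.radians(yaw_))
    print([round((d@[c,s])/30,3),round((d@[s,-c])/30,3),0],round(-(max(r[3],144.8)-yaw_)/8,3))
    p=t;yaw_=max(r[3],144.8)
```

```text
[np.float64(-0.078), np.float64(-0.121), 0] -0.124
[np.float64(-0.129), np.float64(-0.104), 0] -0.186
[np.float64(-0.128), np.float64(-0.097), 0] -0.179
[np.float64(-0.128), np.float64(-0.091), 0] -0.174
[np.float64(-0.128), np.float64(-0.086), 0] -0.169
[np.float64(-0.128), np.float64(-0.081), 0] -0.164
[np.float64(-0.128), np.float64(-0.076), 0] -0.16
[np.float64(-0.128), np.float64(-0.071), 0] -0.157
[np.float64(-0.128), np.float64(-0.067), 0] -0.153
[np.float64(-0.128), np.float64(-0.063), 0] -0.151
[np.float64(-0.128), np.float64(-0.059), 0] -0.148
[np.float64(-0.128), np.float64(-0.056), 0] -0.145
[np.float64(-0.128), np.float64(-0.052), 0] -0.143
[np.float64(-0.128), np.float64(-0.049), 0] -0.141
[np.float64(-0.128), np.float64(-0.046), 0] -0.14
[np.float64(-0.128), np.float64(-0.043), 0] -0.138
[np.float64(-0.128), np.float64(-0.04), 0] -0.137
[np.float64(-0.128), np.float64(-0.037), 0] -0.135
[np.float64(-0.128), np.float64(-0.035), 0] -0.134
[np.float64(-0.128), np.float64(-0.032), 0] -0.133
```

```bash
python3 -m jog '{"jaw":[14,14,14,14,14,14,14,14,14,14],"slide":[[-0.078,-0.121,0],[-0.129,-0.104,0],[-0.128,-0.097,0],[-0.128,-0.091,0],[-0.128,-0.086,0],[-0.128,-0.081,0],[-0.128,-0.076,0],[-0.128,-0.071,0],[-0.128,-0.067,0],[-0.128,-0.063,0]],"spin":[-0.124,-0.186,-0.179,-0.174,-0.169,-0.164,-0.16,-0.157,-0.153,-0.151]}'
python3 -m jog '{"jaw":[14,14,14,14,14,14,14,14,14,14],"slide":[[-0.128,-0.059,0],[-0.128,-0.056,0],[-0.128,-0.052,0],[-0.128,-0.049,0],[-0.128,-0.046,0],[-0.128,-0.043,0],[-0.128,-0.04,0],[-0.128,-0.037,0],[-0.128,-0.035,0],[-0.128,-0.032,0]],"spin":[-0.148,-0.145,-0.143,-0.141,-0.14,-0.138,-0.137,-0.135,-0.134,-0.133]}'
python3 -m jog '{"jaw":[14,14,14],"slide":[[0,0,0],[0,0,0],[0,0,0]],"spin":[0,0,0]}'
python3 - <<'E'
from h import *
im=env.grab_frame("top");cv2.imwrite("pics/top2.png",cv2.resize(im[110:215,185:325,::-1],None,fx=5,fy=5,interpolation=cv2.INTER_CUBIC))
im=env.grab_frame("scene");cv2.imwrite("pics/scene2.png",cv2.resize(im[135:225,225:345,::-1],None,fx=5,fy=5,interpolation=cv2.INTER_CUBIC))
print(env.state()["ee_pos"],env.state()["force"])
E
```

```text
time_s: 9.9
ee_pos: [559.7, 101.7, 99.6]
ee_rot: [-179.9, -0.2, 157.9]
force: [-5.8, 2.5, -0.2]
gripper_width: 18.4
gripper_force: 25.0
time_s: 10.9
ee_pos: [590.8, 77.3, 99.1]
ee_rot: [-179.8, -0.5, 169.0]
force: [-8.4, 2.5, 0.2]
gripper_width: 18.5
gripper_force: 25.0
time_s: 11.2
ee_pos: [591.8, 77.3, 99.3]
ee_rot: [-179.9, -0.3, 169.0]
force: [-6.6, 1.2, -0.6]
gripper_width: 19.0
gripper_force: 25.0
[591.7487943   77.32528687  99.32729445] [-6.68092756  1.52519658 -1.12663371]
```

View pics/scene2.png

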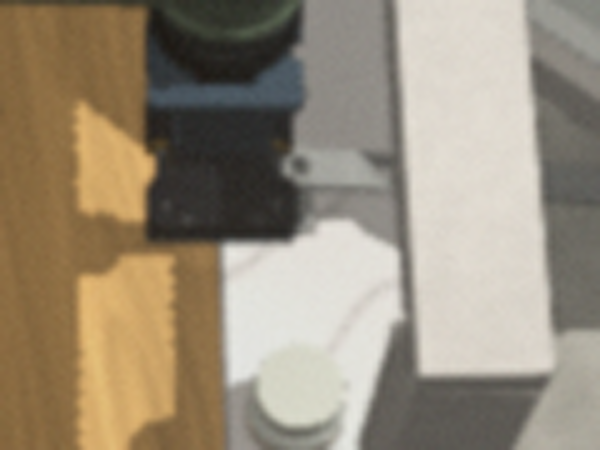

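View pics/top2.png

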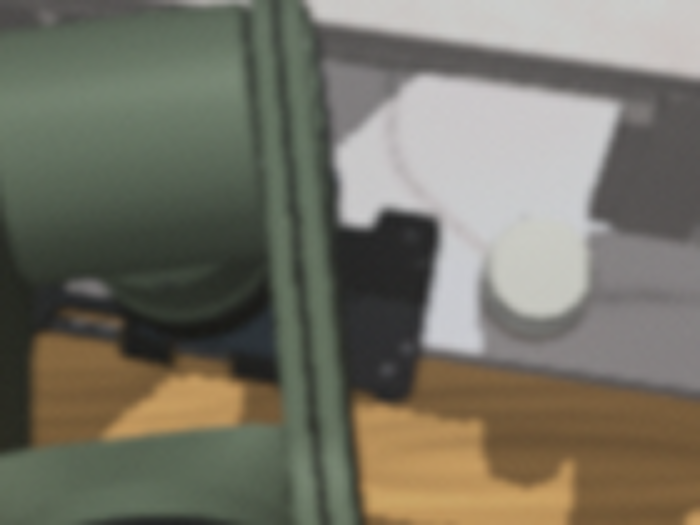

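The scene view shows the last hole at crop (302,165), close above the pin, with the bar running right under the head. The arm hides the stay in the top view, and the cup is where it was.

Run:
```python
from h import *; from g import *
f=lambda x,y:((x+.5)/5-.5+225,(y+.5)/5-.5+135)
for z in(78,82,86): print(z,onz("scene",*f(302,165),z))
print("pin same cam",onz("scene",*f(297,185),64), onz("scene",*f(297,185),55))
tcp=np.array([591.75,77.3]);pin=np.array([645.3,67.9])
# where is the hole by kinematics for tilt 10
from scipy.optimize import brentq
a=np.radians(9.8)
from scipy.optimize import fsolve
R=250*np.cos(a)-25*np.sin(a)
q=brentq(lambda q:np.hypot(*(tcp-(pin+Rw@(sw(q)-P))))-R,.5,1.2)
S=pin+Rw@(sw(q)-P);u=(tcp-S)/R
print("q",q,"head",np.degrees(np.arctan2(u[1],u[0])))
for L in(191,193,195):print(L,S+u*L*np.cos(a)-pin)
```

```text
78 [647.1  72.   78. ]
82 [646.4  70.4  82. ]
86 [645.8  68.8  86. ]
pin same cam [643.9  66.2  64. ] [645.2  69.7  55. ]
q 0.8852850850911118 head 168.65906629013185
191 [-0.71828453 -1.1960756 ]
193 [-2.65061901 -0.80852123]
195 [-4.58295348 -0.42096686]
```

```bash
cat >> g.py <<'E'
pin=np.array([645.3,67.9])
def go(L,a,tcp,yawd,z0=57.0):
    r=knob(L,a);t=np.append(pin+r[1],z0-25+r[2]);d=t-np.array(tcp);c,s=np.cos(np.radians(yawd)),np.sin(np.radians(yawd))
    print(L,a,"target",t.round(1),"units",np.round([(d[:2]@[c,s])/30,(d[:2]@[s,-c])/30,-d[2]/30],3),"head",round(r[3],1))
E
python3 - <<'E'
from g import *
for a in(8,6.5,5,4,3,0):go(192,a,[591.75,77.3,99.3],169)
E
```

```text
192 8 target [592.3  78.3  91.5] units [-0.013  0.035  0.258] head 168.9
192 6.5 target [591.5  78.3  85.1] units [0.015 0.03  0.472] head 169.1
192 5 target [590.7  78.3  78.7] units [0.041 0.025 0.687] head 169.2
192 4 target [590.2  78.3  74.4] units [0.058 0.023 0.831] head 169.3
192 3 target [589.7  78.3  70. ] units [0.075 0.021 0.975] head 169.4
192 0 target [588.3  78.5  57. ] units [0.121 0.018 1.41 ] head 169.4
```

```bash
python3 -m jog '{"jaw":[14,14,14,14,14,14,14],"slide":[[-0.013,0.035,0.12],[0,0,0.138],[0.015,-0.002,0.1],[0.013,-0.003,0.114],[0.013,-0.003,0.1],[0.013,-0.002,0.115],[0,0,0]],"spin":[0,0,0,0,0,0,0]}'
python3 -m jog '{"jaw":[14,14,14],"slide":[[0,0,0],[0,0,0],[0,0,0]],"spin":[0,0,0]}'
for i in 1; do python3 -m jog '{"jaw":[14,14,14,14],"slide":[[0.006,0,0.05],[0.006,0,0.05],[0,0,0],[0,0,0]],"spin":[0,0,0,0]}'; done
python3 -m jog '{"jaw":[14,14,14,14],"slide":[[0.006,0,0.05],[0,0,0],[0,0,0],[0,0,0]],"spin":[0,0,0,0]}'
```

```text
time_s: 12.0
ee_pos: [589.9, 78.3, 78.2]
ee_rot: [-179.8, -0.4, 169.0]
force: [-8.3, 2.2, 0.3]
gripper_width: 18.4
gripper_force: 25.0
time_s: 12.3
ee_pos: [589.9, 78.4, 78.6]
ee_rot: [-179.8, -0.4, 169.0]
force: [-8.3, 2.6, -0.5]
gripper_width: 18.5
gripper_force: 25.0
time_s: 12.7
ee_pos: [589.7, 78.4, 75.8]
ee_rot: [-179.9, -0.4, 169.0]
force: [-7.7, 1.1, 1.2]
gripper_width: 18.6
gripper_force: 25.0
time_s: 13.1
ee_pos: [589.8, 78.4, 75.2]
ee_rot: [-179.9, -0.3, 169.0]
force: [-9.1, 0.6, 5.3]
gripper_width: 18.6
gripper_force: 25.0
```

```bash
for i in 1 2 3 4 5 6; do python3 -m jog '{"jaw":[14,14],"slide":[[-0.02,0,0],[0,0,0]],"spin":[0,0]}' | egrep 'ee_pos|force: \['; done
```

```text
ee_pos: [589.9, 78.4, 75.2]
force: [-10.8, 2.9, 6.8]
ee_pos: [590.0, 78.3, 75.1]
force: [-11.9, 1.4, 6.2]
ee_pos: [590.0, 78.3, 75.0]
force: [-12.6, 1.9, 7.4]
ee_pos: [590.1, 78.2, 75.0]
force: [-13.1, 2.4, 7.1]
ee_pos: [590.7, 78.0, 74.8]
force: [-12.4, 1.9, 4.6]
ee_pos: [592.7, 77.8, 74.3]
force: [-7.3, 1.5, 0.2]
```

```bash
python3 -m jog '{"jaw":[14,14,14],"slide":[[0,0,0],[0,0,0],[0,0,0]],"spin":[0,0,0]}'
python3 -m jog '{"jaw":[14,14,14],"slide":[[0.005,0,0.04],[0,0,0],[0,0,0]],"spin":[0,0,0]}'
```

```text
time_s: 14.6
ee_pos: [592.7, 77.9, 74.1]
ee_rot: [-179.8, -0.4, 169.0]
force: [-8.7, 2.0, -1.1]
gripper_width: 18.3
gripper_force: 25.0
time_s: 14.9
ee_pos: [592.6, 77.9, 72.8]
ee_rot: [-179.8, -0.4, 169.0]
force: [-8.1, 2.5, -0.6]
gripper_width: 18.5
gripper_force: 25.0
```

```bash
python3 -m jog '{"jaw":[14,14,14],"slide":[[0.006,0,0.06],[0,0,0],[0,0,0]],"spin":[0,0,0]}'
python3 -m jog '{"jaw":[14,14,14],"slide":[[0.006,0,0.06],[0,0,0],[0,0,0]],"spin":[0,0,0]}'
```

```text
time_s: 15.2
ee_pos: [592.6, 77.9, 71.0]
ee_rot: [-179.9, -0.4, 169.0]
force: [-8.5, 2.6, 0.0]
gripper_width: 18.4
gripper_force: 25.0
time_s: 15.5
ee_pos: [592.4, 77.9, 69.2]
ee_rot: [-179.8, -0.4, 169.0]
force: [-8.4, 1.3, -1.0]
gripper_width: 18.1
gripper_force: 25.0
```

```bash
python3 -m jog '{"jaw":[14,14,14,14],"slide":[[0.006,0,0.06],[0.006,0,0.06],[0,0,0],[0,0,0]],"spin":[0,0,0,0]}'
python3 -m jog '{"jaw":[14,14,14,14],"slide":[[0.006,0,0.06],[0.006,0,0.06],[0,0,0],[0,0,0]],"spin":[0,0,0,0]}'
```

```text
time_s: 15.9
ee_pos: [592.1, 77.9, 65.6]
ee_rot: [-179.8, -0.4, 169.0]
force: [-7.6, 1.7, -0.6]
gripper_width: 18.3
gripper_force: 25.0
time_s: 16.3
ee_pos: [591.9, 77.9, 62.0]
ee_rot: [-179.8, -0.4, 169.0]
force: [-8.0, 1.5, -0.6]
gripper_width: 18.6
gripper_force: 25.0
```

```bash
python3 -m jog '{"jaw":[14,14,14,14],"slide":[[0.005,0,0.06],[0.003,0,0.03],[0,0,0],[0,0,0]],"spin":[0,0,0,0]}'
python3 -m jog '{"jaw":[14,14,14],"slide":[[0.003,0,0.03],[0,0,0],[0,0,0]],"spin":[0,0,0]}'
python3 -m jog '{"jaw":[14,14,14],"slide":[[0.003,0,0.03],[0,0,0],[0,0,0]],"spin":[0,0,0]}'
python3 -m jog '{"jaw":[14,14,14],"slide":[[0,0,0.03],[0,0,0],[0,0,0]],"spin":[0,0,0]}'
```

```text
time_s: 16.7
ee_pos: [591.8, 77.9, 59.4]
ee_rot: [-179.8, -0.4, 169.0]
force: [-6.4, 1.3, -1.1]
gripper_width: 18.4
gripper_force: 25.0
time_s: 17.0
ee_pos: [591.7, 77.9, 58.5]
ee_rot: [-179.8, -0.4, 169.0]
force: [-6.5, 1.0, -1.1]
gripper_width: 18.5
gripper_force: 25.0
time_s: 17.3
ee_pos: [591.7, 78.0, 57.6]
ee_rot: [-179.8, -0.3, 169.0]
force: [-7.4, 2.2, -0.9]
gripper_width: 18.4
gripper_force: 25.0
time_s: 17.6
ee_pos: [591.7, 78.0, 57.3]
ee_rot: [-179.9, -0.3, 169.0]
force: [-9.5, 2.0, 2.6]
gripper_width: 18.4
gripper_force: 25.0
```

```bash
python3 -m jog '{"jaw":[14,14,14],"slide":[[0.033,0,0],[0,0,0],[0,0,0]],"spin":[0,0,0]}'
python3 -m jog '{"jaw":[14,14,14],"slide":[[0.033,0,0],[0,0,0],[0,0,0]],"spin":[0,0,0]}'
python3 -m jog '{"jaw":[14,14,14],"slide":[[0.033,0,0],[0,0,0],[0,0,0]],"spin":[0,0,0]}'
python3 - <<'E'
from h import *
im=env.grab_frame("scene");cv2.imwrite("pics/scene3.png",cv2.resize(im[135:225,225:345,::-1],None,fx=5,fy=5,interpolation=cv2.INTER_CUBIC))
E
```

```text
time_s: 17.9
ee_pos: [591.6, 78.1, 57.3]
ee_rot: [-179.9, -0.2, 169.0]
force: [-6.1, 0.3, 0.8]
gripper_width: 18.5
gripper_force: 25.0
time_s: 18.2
ee_pos: [591.0, 78.3, 57.4]
ee_rot: [-179.9, -0.2, 169.0]
force: [-6.1, 1.5, 0.7]
gripper_width: 18.1
gripper_force: 25.0
time_s: 18.5
ee_pos: [590.7, 78.7, 57.4]
ee_rot: [-179.9, -0.1, 168.9]
force: [-5.3, 0.8, -0.8]
gripper_width: 18.7
gripper_force: 25.0
```

View pics/scene3.png

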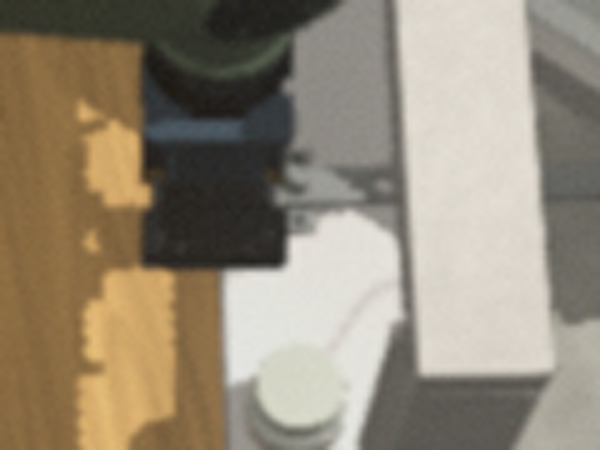

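The bar now lies down at the pin's bracket, near crop (300,185), and it no longer moves with the arm. I'll ease the load over and release.

```bash
python3 -m jog '{"jaw":[14,14,14],"slide":[[0.033,0,0],[0.033,0,0.01],[0,0,0]],"spin":[0,0,0]}'
python3 -m jog '{"jaw":[14,14,14],"slide":[[0.033,0,0],[0,0,0],[0,0,0]],"spin":[0,0,0]}'
python3 -m jog '{"jaw":[14,14,14],"slide":[[0,0,0],[0,0,0],[0,0,0]],"spin":[0,0,0]}' 8
```

```text
time_s: 18.85
ee_pos: [590.3, 79.4, 57.5]
ee_rot: [-180.0, 0.1, 168.9]
force: [-2.0, -0.0, -1.5]
gripper_width: 18.4
gripper_force: 25.0
time_s: 19.15
ee_pos: [590.2, 79.6, 57.7]
ee_rot: [180.0, 0.2, 168.9]
force: [2.4, -1.7, -4.4]
gripper_width: 18.9
gripper_force: 25.0
time_s: 19.45
ee_pos: [590.0, 79.8, 57.8]
ee_rot: [180.0, 0.2, 168.9]
force: [4.8, -1.5, -3.2]
gripper_width: 19.1
gripper_force: 8.0
```

```bash
python3 -m jog '{"jaw":[14,14,14,14],"slide":[[-0.04,0,0.04],[0,0,0],[0,0,0],[0,0,0]],"spin":[0,0,0,0]}' 8
python3 -m jog '{"jaw":[20,22,24,26,30,34,38,42,46,50],"slide":[[0,0,0],[0,0,0],[0,0,0],[0,0,0],[0,0,0],[0,0,0],[0,0,0],[0,0,0],[0,0,0],[0,0,0]],"spin":[0,0,0,0,0,0,0,0,0,0]}'
python3 - <<'E'
from h import *
im=env.grab_frame("scene");cv2.imwrite("pics/scene4.png",im[...,::-1])
E
```

```text
time_s: 19.85
ee_pos: [590.1, 79.9, 57.2]
ee_rot: [180.0, 0.0, 168.9]
force: [0.9, 0.4, 5.2]
gripper_width: 19.2
gripper_force: 8.1
time_s: 20.85
ee_pos: [589.9, 79.7, 56.2]
ee_rot: [-180.0, 0.0, 168.9]
force: [0.2, -0.5, -0.1]
gripper_width: 49.5
gripper_force: 0.0
```

Released. I'll go straight up and back to clear the view, then check.

```bash
python3 -m jog '{"jaw":[50,50,50,50,50,50,50,50,50,50],"slide":[[0,0,-0.2],[0,0,-0.4],[0,0,-0.8],[0,0,-1],[0,0,-1],[0,0,-1],[0.5,0,-0.6],[1,0,0],[1,0,0],[1,0,0]],"spin":[0,0,0,0,0,0,0,0,0,0]}'
python3 -m jog '{"jaw":[50,50,50,50,50,50],"slide":[[1,0,0],[1,0,0],[1,0,0],[0.5,0,0],[0,0,0],[0,0,0]],"spin":[0,0,0,0,0,0]}'
python3 - <<'E'
from h import *
a=env.grab_frame("scene")[120:240,200:360,::-1]
cv2.imwrite("pics/end.png",cv2.resize(a,None,fx=5,fy=5,interpolation=cv2.INTER_CUBIC))
cv2.imwrite("pics/endtop.png",env.grab_frame("top")[...,::-1])
E
```

```text
time_s: 21.9
ee_pos: [486.0, 100.0, 207.5]
ee_rot: [180.0, 0.1, 168.9]
force: [-0.8, -0.3, 0.7]
gripper_width: 50.0
gripper_force: 0.0
time_s: 22.5
ee_pos: [385.1, 120.2, 207.0]
ee_rot: [180.0, 0.1, 168.9]
force: [0.0, -0.5, -0.1]
gripper_width: 49.9
gripper_force: 0.0
```

View pics/end.png

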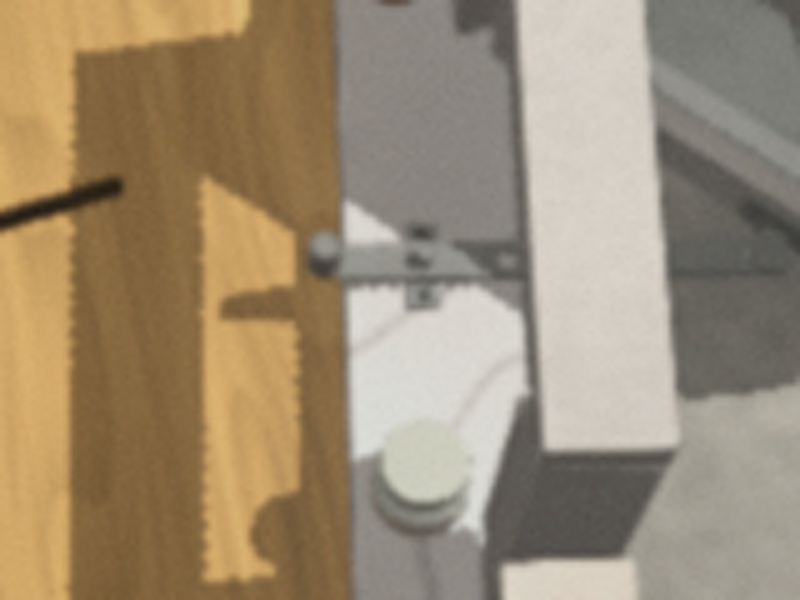

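The pin shows through the last hole at (420,257), between its bracket lugs, with the bar flat. The knob is at (325,252) and the sash stands wide open. The cup and marker are where they were.

```bash
python3 -c "
from workcell import env
print(env.job_done())"
```

```text
the job is handed in; nothing more can be done
None
```

The window is open wider with the stay's last hole seated on the pin. The bar is down on the shoulder, the arm is clear of everything, and the job was handed in at about 22 s; the hand-in returned no verdict.

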